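# Cull the spindle blanks too short for today's sample

## Robot

A 6-joint arm with a two-finger parallel gripper is mounted at the origin on the work surface. World frame = base frame: x ahead of the robot, y to its left, z up, the work surface at z = 0. Lengths are in mm, angles in rad, forces in N, time in s.
With the tool pointing down it reaches from about 300 to 875 mm from the base axis. Payload 6.4 kg.
Tool frame: the origin (TCP) lies midway between the tips of the shut fingers; the grasp point (between the pads) lies robot.hold_point_z behind it (robot.hold_point_z is the distance from the TCP to the grasp point, in mm); z points along the fingers, y is the line along which they close (so a half turn about z gives the same grasp; the last joint's range is limited). The gripper opens to 85 mm and grips with 20 to 120 N. Pads are 22 mm wide; open, the fingers measure 114 mm over their backs; the gripper's body (76 mm by 85 mm) begins 54 mm behind the grasp point. The pads swing forward as they close: fully open they stand 13 mm farther back than shut.
Start: joints at [0.979, 0.181, 1.607, -0, 1.354, -0.206], TCP at [216.363, 532.755, 231.288] pointing down, gripper open.
Joint ranges: [-2.99, 2.99], [-0.89, 2.07], [0.3, 2.58], [-1.14, 4.28], [0, 2.63], [-3.12, 3.12]. Speed limits (rad/s): [2.57, 2.57, 3.01, 3.14, 3.14, 3.14].

## Interface

Orientations are given as [roll, pitch, yaw] about the fixed x, y, z axes, in that order (R = Rz(yaw) Ry(pitch) Rx(roll)).
In Python, from station import robot gives the robot as it stands.
- The arm moves only by the shell command python3 -m jog 'ROWS' [OPENING]. ROWS is JSON, a list of rows, each a list of 6 numbers: the shift along the tool's x, y, z each as a share of 0.15 m, from -1 to 1, then the turn, a rotation vector about the tool's x, y, z each as a share of 90 degrees, from -1 to 1. A call has 1 to 12 rows; each row shifts and turns the commanded pose from where the row before left it, along the tool's axes as they then stand; what a row does not reach is not made up. A row lasts 1/12 s, in which the tool goes at most 41.7 mm and 7.16 degrees, less where a joint would pass 70% of its speed; a pose out of reach is approached as far as the arm can. A call with a number of a shift or a turn outside -1 to 1 is refused whole. A call with a gripper value outside its range is refused whole. OPENING is the opening, from -1 (shut) to 1 (fully open), set as the call begins (- or left out, the last holds). The fingers move at their own pace and stop on an object; the grip force is fixed at half the most. Time passes only in rows, so rows that do not move let the fingers close. It gives the time, the measured TCP pose, the force, the opening and the grip force at its end, in the units of the state.
- robot.get_obs(): the state, without advancing time (a new reading comes with each control period).
- robot.get_image(name): name is "scene" or "top" or "wrist"; returns a dict with "color" (384x512x3 uint8, red, green, blue), "range_z" (384x512 float32, mm along the optical axis (not along the pixel's ray), 0 where there is no reading), "intrinsics" (3x3 intrinsics, pixels), "position" and "rotation" of the camera in the world. Camera axes: x right, y down, z forward; pixel columns grow to the right and rows downward; lengths in mm; the calibration is good to about 2 mm. The wrist camera is an equidistant fisheye: a pixel r from the principal point sees the ray r / f radians off the axis. A picture is of the moment at which its call begins.
- robot.close_job(): hands the job in; it is judged then, once.
Trained networks look in the newest picture that a camera, given by its name, has taken for a name from the list of things; names that differ only in an ending like _2 or _b are one class to them, and where a whole thing is asked for, a point or a joint stands for the part that bears it (a point fixed in the world has none). Each returns a list of dicts, best first, with "confidence" (0 to 1); they miss things now and then, are a little off and sometimes report something else, mostly with a low value. They report only what shows in the picture. A call takes as long as a camera call. They do not tell look-alikes from the thing itself.
- robot.look_for(camera, name): "location" ([x, y, z] in mm, in the coordinates of the camera as it stood for that picture, good to about 4 mm: the middle of the surface that is visible of it).
- robot.silhouettes(camera, name): "pixels" (384x512 bool, what is visible of it).
The state is a dict: "time": time; "joints": joint angles; "qd": joint speeds; "joint_torque": joint torques, N m; "eef_pos": TCP position; "eef_rot": TCP orientation; "contact_force": force on the tool from outside, world axes, zero at the start; "moment": the same for the moment, N m; "grip_width": finger opening in mm; "finger_force": force on a finger pad.
Only numpy, scipy, OpenCV 4.12 (cv2) and the standard library are available. Lean on these libraries where they do the work, as an engineer would, in place of code of your own. Each camera call takes 0.05 s, during which the arm holds its last target. There are 200 camera calls.

## Task

The turned sample lying on the yellow strip of the rack shows today's job: every square blank on the sorting board that is shorter than that sample is scrap. Push each scrap blank along its lane off the end of the board so that it drops into the red scrap bin, without picking it up; if the sliding stop at that end is in the way, push it in front of a blank that stays. Leave the blanks that are long enough lying where they are, and do not knock the glue bottle, the drill chuck or the lathe centre.

Things in the scene. Friction and masses are not known exactly. Their poses are not given: they have to be found in the camera images.
- board: Plywood sorting board, fixed, 210 (x) x 250 (y) mm, lane floors 32 mm above the bench. Origin: centre of its underside, on the bench; x runs across the lanes, y along them. Five lanes centred at x = -80, -40, 0, 40, 80 mm, 30 mm wide, between ribs 10 mm wide and 8 mm high; open at both ends (y = +125 and -125 mm) except where a sliding stop stands. One blank lies in each lane.
- scrap_bin: Red open scrap bin, fixed, 220 (x) x 180 (y) x 28 mm high, walls and floor 5 mm. Origin: centre of its underside; axes parallel to the board's. Stands at the board's +y or -y end (varies), centre 224 mm from the board's (a like blue tray of finished spindles is at the other end); the inner face of its near wall is 14 mm beyond the board's end.
- cradle (a point): Centre of the yellow strip (36 x 180 mm) on the grey sample rack beyond the board (rack 100 x 190 mm, fixed; strips 16 mm above the bench). The sample lying on the yellow strip counts; those on the two grey strips, 34 and 62 mm farther from the robot, do not. A sample's middle is within 15 mm of its strip's middle.
- sample_85: Turned round sample spindle of lighter brown wood, 24 mm thick and 85 mm long, lying along its y axis, fixed to the rack. Origin: bottom of its middle. Which of the three samples lies on the yellow strip varies.
- sample_115: Turned round sample spindle of lighter brown wood, 24 mm thick and 115 mm long, lying along its y axis, fixed to the rack. Origin: bottom of its middle. Which of the three samples lies on the yellow strip varies.
- sample_145: Turned round sample spindle of lighter brown wood, 24 mm thick and 145 mm long, lying along its y axis, fixed to the rack. Origin: bottom of its middle. Which of the three samples lies on the yellow strip varies.
- blank_70a: Loose square dark-wood blank, 24 x 24 mm and 70 mm long (along its y axis), 28 g. Origin: centre of its underside. Lies in one of the lanes (which one varies), its centre within about 20 mm of the lane's middle.
- blank_70a_end1 (a point): Centre of the +y end face of blank_70a.
- blank_70a_end2 (a point): Centre of the -y end face of blank_70a.
- blank_70b: Loose square dark-wood blank, 24 x 24 mm and 70 mm long (along its y axis), 28 g. Origin: centre of its underside. Lies in one of the lanes (which one varies), its centre within about 20 mm of the lane's middle.
- blank_70b_end1 (a point): Centre of the +y end face of blank_70b.
- blank_70b_end2 (a point): Centre of the -y end face of blank_70b.
- blank_100: Loose square dark-wood blank, 24 x 24 mm and 100 mm long (along its y axis), 40 g. Origin: centre of its underside. Lies in one of the lanes (which one varies), its centre within about 20 mm of the lane's middle.
- blank_100_end1 (a point): Centre of the +y end face of blank_100.
- blank_100_end2 (a point): Centre of the -y end face of blank_100.
- blank_130: Loose square dark-wood blank, 24 x 24 mm and 130 mm long (along its y axis), 52 g. Origin: centre of its underside. Lies in one of the lanes (which one varies), its centre within about 20 mm of the lane's middle.
- blank_130_end1 (a point): Centre of the +y end face of blank_130.
- blank_130_end2 (a point): Centre of the -y end face of blank_130.
- blank_160: Loose square dark-wood blank, 24 x 24 mm and 160 mm long (along its y axis), 64 g. Origin: centre of its underside. Lies in one of the lanes (which one varies), its centre within about 20 mm of the lane's middle.
- stop_left (a joint): Sliding stop at the board's +y end, m: its x on the board is this value - 0.08 (0 to 0.16: nearest to farthest lane). Stays where left; about 2 N slides it. Green plate 28 (x) x 5 mm, centred 128.5 mm from the board's middle, up to 22 mm above the lane floor, bars blanks. From its top a bare green post, 12 x 12 mm, rises to 56 mm above the lane floor, to push it by.
- stop_right (a joint): Sliding stop at the board's -y end, m: its x on the board is this value - 0.08 (0 to 0.16: nearest to farthest lane). Stays where left; about 2 N slides it. Green plate 28 (x) x 5 mm, centred 128.5 mm from the board's middle, up to 22 mm above the lane floor, bars blanks. From its top a bare green post, 12 x 12 mm, rises to 56 mm above the lane floor, to push it by.
- glue: Bystander: yellow glue bottle, 40 mm across, about 95 mm high, standing on the bench on the robot's side of the board. Origin: centre of its underside.
- chuck: Bystander: bright steel drill chuck, 44 mm across, 62 mm high, standing on the bench beyond the board's +y half. Origin: centre of its underside.
- centre: Bystander: dark steel lathe centre, 40 mm across, 60 mm high, standing point up on the bench beyond the board's -y half. Origin: centre of its underside.
There are look-alikes about, which are no part of the job. Leave any pink look-alike of the blank_70b alone.

How it is judged (in metres and radians):
At the end, for the whole second after the job is handed in: Every blank shorter than the sample on the yellow strip lies wholly within the walls of the red scrap bin (both end-face centres between its walls and less than 110 mm above its underside); every other blank has its middle within 15 mm of where it was; all blanks are at rest (((horizontal distance between sample_85 and cradle below 0.02 m and (x of blank_70a_end1 in the frame of scrap_bin between -0.107 and 0.107 m and y of blank_70a_end1 in the frame of scrap_bin between -0.087 and 0.087 m and z of each of blank_70a_end1, blank_70a_end2 in the frame of scrap_bin below 0.11 m and x of blank_70a_end2 in the frame of scrap_bin between -0.107 and 0.107 m and y of blank_70a_end2 in the frame of scrap_bin between -0.087 and 0.087 m) and (x of blank_70b_end1 in the frame of scrap_bin between -0.107 and 0.107 m and y of blank_70b_end1 in the frame of scrap_bin between -0.087 and 0.087 m and z of each of blank_70b_end1, blank_70b_end2 in the frame of scrap_bin below 0.11 m and x of blank_70b_end2 in the frame of scrap_bin between -0.107 and 0.107 m and y of blank_70b_end2 in the frame of scrap_bin between -0.087 and 0.087 m) and distance of blank_100 from where it was at the start of the episode below 0.015 m and distance of blank_130 from where it was at the start of the episode below 0.015 m and distance of blank_160 from where it was at the start of the episode below 0.015 m) or (horizontal distance between sample_115 and cradle below 0.02 m and (x of blank_70a_end1 in the frame of scrap_bin between -0.107 and 0.107 m and y of blank_70a_end1 in the frame of scrap_bin between -0.087 and 0.087 m and z of each of blank_70a_end1, blank_70a_end2 in the frame of scrap_bin below 0.11 m and x of blank_70a_end2 in the frame of scrap_bin between -0.107 and 0.107 m and y of blank_70a_end2 in the frame of scrap_bin between -0.087 and 0.087 m) and (x of blank_70b_end1 in the frame of scrap_bin between -0.107 and 0.107 m and y of blank_70b_end1 in the frame of scrap_bin between -0.087 and 0.087 m and z of each of blank_70b_end1, blank_70b_end2 in the frame of scrap_bin below 0.11 m and x of blank_70b_end2 in the frame of scrap_bin between -0.107 and 0.107 m and y of blank_70b_end2 in the frame of scrap_bin between -0.087 and 0.087 m) and (x of blank_100_end1 in the frame of scrap_bin between -0.107 and 0.107 m and y of blank_100_end1 in the frame of scrap_bin between -0.087 and 0.087 m and z of each of blank_100_end1, blank_100_end2 in the frame of scrap_bin below 0.11 m and x of blank_100_end2 in the frame of scrap_bin between -0.107 and 0.107 m and y of blank_100_end2 in the frame of scrap_bin between -0.087 and 0.087 m) and distance of blank_130 from where it was at the start of the episode below 0.015 m and distance of blank_160 from where it was at the start of the episode below 0.015 m) or (horizontal distance between sample_145 and cradle below 0.02 m and (x of blank_70a_end1 in the frame of scrap_bin between -0.107 and 0.107 m and y of blank_70a_end1 in the frame of scrap_bin between -0.087 and 0.087 m and z of each of blank_70a_end1, blank_70a_end2 in the frame of scrap_bin below 0.11 m and x of blank_70a_end2 in the frame of scrap_bin between -0.107 and 0.107 m and y of blank_70a_end2 in the frame of scrap_bin between -0.087 and 0.087 m) and (x of blank_70b_end1 in the frame of scrap_bin between -0.107 and 0.107 m and y of blank_70b_end1 in the frame of scrap_bin between -0.087 and 0.087 m and z of each of blank_70b_end1, blank_70b_end2 in the frame of scrap_bin below 0.11 m and x of blank_70b_end2 in the frame of scrap_bin between -0.107 and 0.107 m and y of blank_70b_end2 in the frame of scrap_bin between -0.087 and 0.087 m) and (x of blank_100_end1 in the frame of scrap_bin between -0.107 and 0.107 m and y of blank_100_end1 in the frame of scrap_bin between -0.087 and 0.087 m and z of each of blank_100_end1, blank_100_end2 in the frame of scrap_bin below 0.11 m and x of blank_100_end2 in the frame of scrap_bin between -0.107 and 0.107 m and y of blank_100_end2 in the frame of scrap_bin between -0.087 and 0.087 m) and (x of blank_130_end1 in the frame of scrap_bin between -0.107 and 0.107 m and y of blank_130_end1 in the frame of scrap_bin between -0.087 and 0.087 m and z of each of blank_130_end1, blank_130_end2 in the frame of scrap_bin below 0.11 m and x of blank_130_end2 in the frame of scrap_bin between -0.107 and 0.107 m and y of blank_130_end2 in the frame of scrap_bin between -0.087 and 0.087 m) and distance of blank_160 from where it was at the start of the episode below 0.015 m)) and linear speed of each of blank_70a, blank_70b, blank_100, blank_130, blank_160 below 0.02 m/s); the robot touches nothing.
It fails at once if a blank is picked up (its middle rises 35 mm above where it lay in its lane) (height (world z) of any of blank_70a, blank_70b, blank_100, blank_130, blank_160 above 0.067 m).
It fails at once if the glue bottle, drill chuck or lathe centre is shifted more than 20 mm or tipped (distance of any of glue, chuck, centre from where it was at the start of the episode above 0.02 m or angle between any of glue, chuck, centre's own z axis and vertical above 0.3 rad).
It also fails if it takes over 64 s, if anything falls off the work surface, if the arm or the gripper's body presses on something with over 40 N, if the wrist force passes 120 N, or if a joint passes its speed limit or range.

## Working session

There is one attempt and no reset: what is moved stays moved. The work goes in short steps, Python scripts to look and compute and a shell command to move; the robot and the scene stay as the last step left them, time stands still between calls to the robot, and variables do not carry over. Pictures are saved under pics/ and viewed, at most 10 in all, crops included, and the job is handed in when it is done.

```bash
mkdir -p pics; cat > h.py <<'E'
import numpy as np, cv2
from station import robot
def img(n):
    return robot.get_image(n)
def world(im,mask=None):
    K=im["intrinsics"];z=im["range_z"];v,u=np.mgrid[:384,:512]
    P=np.stack([(u-K[0,2])/K[0,0]*z,(v-K[1,2])/K[1,1]*z,z],-1)
    return P@np.array(im["rotation"]).T+np.array(im["position"])
E
python3 - <<'E'
from h import *
for n in("top","scene"):
    im=img(n); cv2.imwrite(f"pics/{n}0.png",im["color"][...,::-1]); print(n,im["position"],im["rotation"],im["intrinsics"])
    np.save(f"{n}.npy",world(im)); np.save(f"{n}c.npy",im["color"])
print(robot.get_obs()); print(robot.hold_point_z)
E
```

```text
top [377.38507142  12.33287877 922.86102547] [-2.96042929  0.01840615 -1.57098006] [[358.71978475   0.         255.79556389]
 [  0.         358.71978475 182.20650245]
 [  0.           0.           1.        ]]Traceback (most recent call last):
  File "<stdin>", line 4, in <module>
  File "h.py", line 8, in world
    return P@np.array(im["rotation"]).T+np.array(im["position"])
           ~~~~~~~~~~~~~~~~~~~~~~~~~~~~^~~~~~~~~~~~~~~~~~~~~~~~~
ValueError: operands could not be broadcast together with shapes (384,512) (3,)
```

View pics/top0.png

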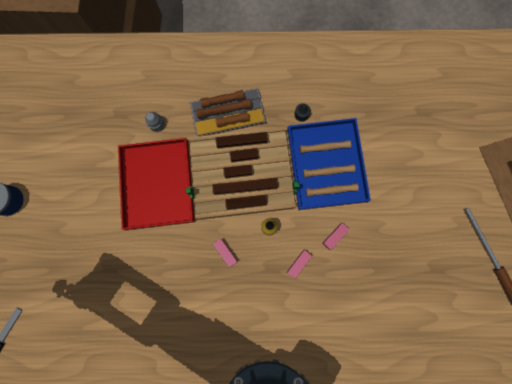

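The top view shows the red bin at (157,183), which is the +y side, and the board at (243,175) with five blanks. The yellow strip is at (230,122) with a short sample on it, and the stops are at (191,191) and (296,185). The glue bottle is at (269,227), and the pink look-alikes are off the board. Next I'll measure these.

```bash
cat > h.py <<'E'
import numpy as np, cv2
from scipy.spatial.transform import Rotation as R
from station import robot
def img(n): return robot.get_image(n)
def world(im):
    K=im["intrinsics"];z=im["range_z"];v,u=np.mgrid[:384,:512]
    P=np.stack([(u-K[0,2])/K[0,0]*z,(v-K[1,2])/K[1,1]*z,z],-1)
    return P@R.from_euler("xyz",im["rotation"]).as_matrix().T+np.array(im["position"])
E
python3 - <<'E'
from h import *
np.set_printoptions(precision=1,suppress=True)
im=img("top"); W=world(im); c=im["color"]
cv2.imwrite("pics/top1.png",cv2.resize(c[80:280,100:400,::-1],(800,533),interpolation=cv2.INTER_CUBIC))
for n in["blank_70a","blank_100","blank_130","blank_160","sample_85","sample_115","sample_145","glue","chuck","centre","stop_left","stop_right","scrap_bin","board"]:
    for d in robot.silhouettes("top",n):
        m=d["pixels"]&(im["range_z"]>0)
        if m.sum()<5: continue
        p=W[m]; v,u=np.nonzero(m)
        zt=np.percentile(p[:,2],90); q=p[p[:,2]>zt-8][:,:2].astype(np.float32)
        r=cv2.minAreaRect(q); b=cv2.boxPoints(r)
        l=max(r[1]); e=b[1]-b[0] if np.linalg.norm(b[1]-b[0])>np.linalg.norm(b[2]-b[1]) else b[2]-b[1]
        a=np.degrees(np.arctan2(e[1],e[0]))%180
        print(n,round(d["confidence"],2),"px",int(u.mean()),int(v.mean()),"c",np.array(r[0]),"size",np.array(sorted(r[1])),"ang",round(a,1),"ztop",round(zt,1))
s=img("scene"); cv2.imwrite("pics/scene0.png",s["color"][...,::-1])
o=robot.get_obs(); print(o["time"],o["eef_pos"],o["eef_rot"],o["grip_width"],robot.hold_point_z)
E
```

```text
blank_70a 0.72 px 237 171 c [566.5  73.6] size [24.5 67.2] ang 96.7 ztop 56.2
blank_100 0.96 px 245 202 c [488.5  53.8] size [24.4 96. ] ang 96.9 ztop 56.3
blank_100 0.64 px 237 171 c [566.4  74.8] size [24.5 69.5] ang 96.7 ztop 56.2
blank_100 0.61 px 244 186 c [528.4  56.7] size [ 24.7 159.8] ang 95.5 ztop 56.3
blank_100 0.57 px 240 140 c [647.9  66.3] size [ 25.1 129.6] ang 96.0 ztop 55.9
blank_130 0.96 px 245 202 c [488.5  53.8] size [24.4 96. ] ang 96.9 ztop 56.3
blank_130 0.64 px 237 171 c [566.4  74.8] size [24.5 69.5] ang 96.7 ztop 56.2
blank_130 0.61 px 244 186 c [528.4  56.7] size [ 24.7 159.8] ang 95.5 ztop 56.3
blank_130 0.57 px 240 140 c [647.9  66.3] size [ 25.1 129.6] ang 96.0 ztop 55.9
blank_160 0.96 px 245 202 c [488.5  53.8] size [24.4 96. ] ang 96.9 ztop 56.3
blank_160 0.64 px 237 171 c [566.4  74.8] size [24.5 69.5] ang 96.7 ztop 56.2
blank_160 0.61 px 244 186 c [528.4  56.7] size [ 24.7 159.8] ang 95.5 ztop 56.3
blank_160 0.57 px 240 140 c [647.9  66.3] size [ 25.1 129.6] ang 96.0 ztop 55.9
sample_85 0.92 px 221 98 c [766.4 120. ] size [ 21.5 113.9] ang 101.7 ztop
[... 863 characters left out ...]
8 ztop 46.3
centre 0.21 px 189 192 c [512.1 190. ] size [11.2 12.5] ang 96.3 ztop 87.1
stop_left 0.66 px 189 192 c [512.4 188.3] size [ 9.3 10.2] ang 0.3 ztop 87.7
stop_right 0.58 px 294 186 c [525.  -66.1] size [ 9.9 12.5] ang 20.3 ztop 86.9
scrap_bin 0.77 px 154 184 c [542.9 285.1] size [190.5 220.7] ang 6.4 ztop 22.3
scrap_bin 0.41 px 244 202 c [488.5  54.4] size [24.4 97.2] ang 96.9 ztop 56.3
board 0.67 px 239 174 c [568.   67.1] size [211.1 267.5] ang 96.5 ztop 39.7
board 0.46 px 243 154 c [608.4  59.3] size [25.1 68.9] ang 97.1 ztop 56.0
board 0.36 px 294 186 c [524.9 -66.6] size [11.4 11.9] ang 179.8 ztop 86.7
0.85 [216.4 532.8 231.3] [3.1 0.  2.8] 85.39472975664054 18.700000000000003
```

View pics/top1.png

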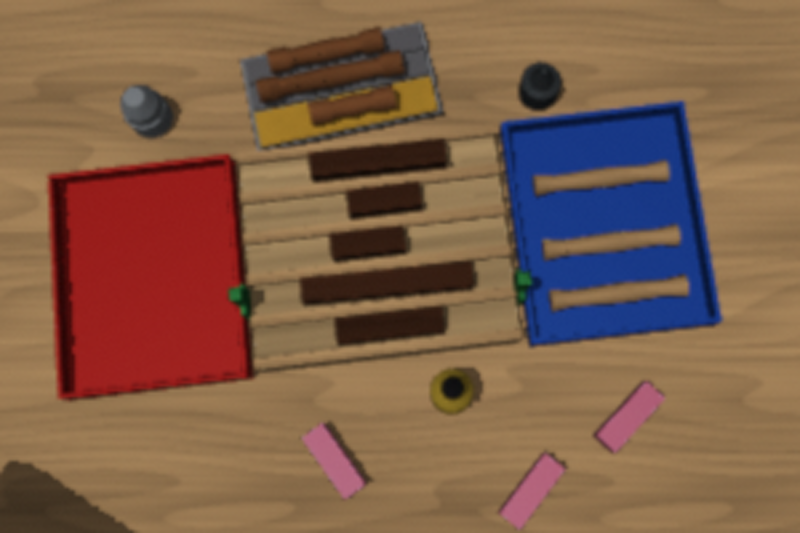

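View pics/scene0.png

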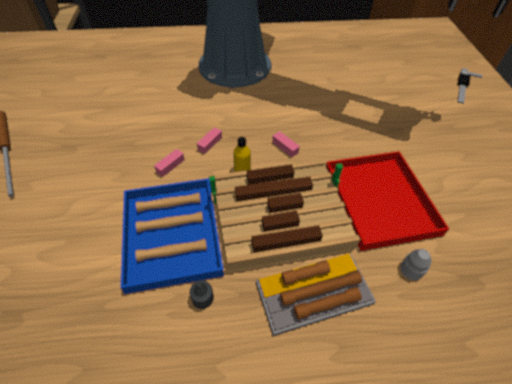

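From the robot outwards, the lanes hold: 100 (245,202), 160 (244,186), 70 (237,171), 70 (243,154) and 130 (240,140). The sample on the yellow strip at (232,119) measures 83 mm, so it is sample_85. That makes the two 70s scrap, in lanes 3 and 4. The bin is at +y, and stop_left stands in lane 2 in front of the 160, so it is already out of the way. The pink pieces at (225,252), (300,264) and (336,236) lie on the bench and are not dark wood, so I'll leave them. The enlarged crop above confirms all of this.

Next I'll shut the fingers and read the pose.

```bash
python3 -m jog '[[0,0,0,0,0,0],[0,0,0,0,0,0]]' -1; python3 -c "
from h import *
o=robot.get_obs();print(R.from_euler('xyz',o['eef_rot']).as_matrix().round(4),o['eef_rot'])"
```

```text
time: 1.02
eef_pos: [216.4, 532.8, 231.3]
eef_rot: [3.142, 0.0, 2.756]
contact_force: [0.5, 0.3, 0.6]
grip_width: 63.9
finger_force: 0.0
[[-0.9265  0.3763  0.    ]
 [ 0.3763  0.9265  0.    ]
 [-0.      0.     -1.    ]] [3.14154342e+00 2.43874143e-05 2.75578413e+00]
```

```bash
python3 -m jog '[[0,0,0.1,0,0,-0.079],[0,0,0.1,0,0,-0.079],[0,0,0.1,0,0,-0.079],[0,0,0.1,0,0,-0.079],[-0.12,-0.226,0,0,0,0],[-0.12,-0.226,0,0,0,0],[-0.12,-0.226,0,0,0,0],[-0.12,-0.226,0,0,0,0],[-0.12,-0.226,0,0,0,0],[-0.12,-0.226,0,0,0,0],[-0.12,-0.226,0,0,0,0],[-0.12,-0.226,0,0,0,0]]' -1
```

```text
time: 2.02
eef_pos: [390.2, 277.5, 171.6]
eef_rot: [3.141, 0.001, -3.031]
contact_force: [0.5, -0.7, 0.2]
grip_width: 0.3
finger_force: 0.0
```

```bash
python3 -m jog '[[-0.12,-0.226,0,0,0,0],[-0.12,-0.226,0,0,0,0],[-0.12,-0.226,0,0,0,0],[-0.12,-0.226,0,0,0,0],[-0.12,-0.226,0,0,0,0],[-0.12,-0.226,0,0,0,0],[-0.12,-0.226,0,0,0,0],[0,0,0,0,0,0],[0,0,0,0,0,0],[0,0,0,0,0,0]]' -1
```

```text
time: 2.85
eef_pos: [540.3, 57.4, 171.0]
eef_rot: [3.141, -0.001, -3.032]
contact_force: [-0.3, 0.4, -1.1]
grip_width: -0.1
finger_force: 0.0
```

```bash
python3 -m jog '[[-0.094,-0.168,0,0,0,0],[-0.093,-0.167,0,0,0,0],[0,0,0.15,0,0,0],[0,0,0.15,0,0,0],[0,0,0.15,0,0,0],[0,0,0.15,0,0,0],[0,0,0.1,0,0,0],[0,0,0.08,0,0,0],[0,0,0.07,0,0,0],[0,0,0,0,0,0],[0,0,0,0,0,0]]' -1
python3 - <<'E'
from h import *
im=img("top"); cv2.imwrite("pics/top2.png",cv2.resize(im["color"][120:220,180:310,::-1],(780,600),interpolation=cv2.INTER_CUBIC))
im=img("scene"); cv2.imwrite("pics/s2.png",cv2.resize(im["color"][130:280,190:390,::-1],(800,600),interpolation=cv2.INTER_CUBIC))
E
```

```text
time: 3.77
eef_pos: [574.1, 10.9, 43.8]
eef_rot: [3.141, -0.0, -3.03]
contact_force: [-0.1, 0.1, -0.4]
grip_width: 0.2
finger_force: 0.0
```

View pics/s2.png

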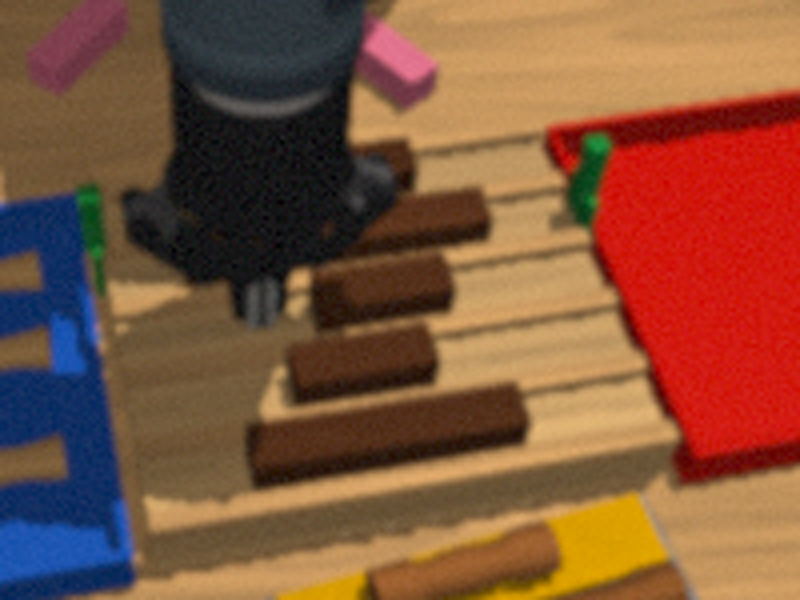

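The fingertips at (262,300) stand in lane 3 just behind the first 70 blank at (380,290), so I'll push along the lane.

```bash
python3 -m jog '[[0,0.07,0,0,0,0],[0,0.07,0,0,0,0],[0,0.07,0,0,0,0],[0,0.07,0,0,0,0],[0,0.08,0,0,0,0],[0,0.08,0,0,0,0],[0,0.08,0,0,0,0],[0,0.08,0,0,0,0],[0,0.08,0,0,0,0],[0,0.08,0,0,0,0]]' -1
```

```text
time: 4.7
eef_pos: [562.3, 124.6, 44.7]
eef_rot: [-3.141, 0.002, -3.03]
contact_force: [0.7, -4.5, 5.8]
grip_width: -0.3
finger_force: 3.1
```

```bash
python3 -m jog '[[0,0.08,0,0,0,0],[0,0.08,0,0,0,0],[0,0.08,0,0,0,0],[0,0.08,0,0,0,0],[0,0.08,0,0,0,0],[0,0.08,0,0,0,0],[0,0.08,0,0,0,0],[0,0,0,0,0,0],[0,0,0,0,0,0]]' -1
python3 - <<'E'
from h import *
im=img("scene"); cv2.imwrite("pics/s3.png",cv2.resize(im["color"][130:280,250:450,::-1],(800,600),interpolation=cv2.INTER_CUBIC))
E
```

```text
time: 5.45
eef_pos: [551.9, 208.0, 43.4]
eef_rot: [-3.142, -0.001, -3.029]
contact_force: [0.7, -0.5, 0.4]
grip_width: -0.0
finger_force: 0.0
```

View pics/s3.png

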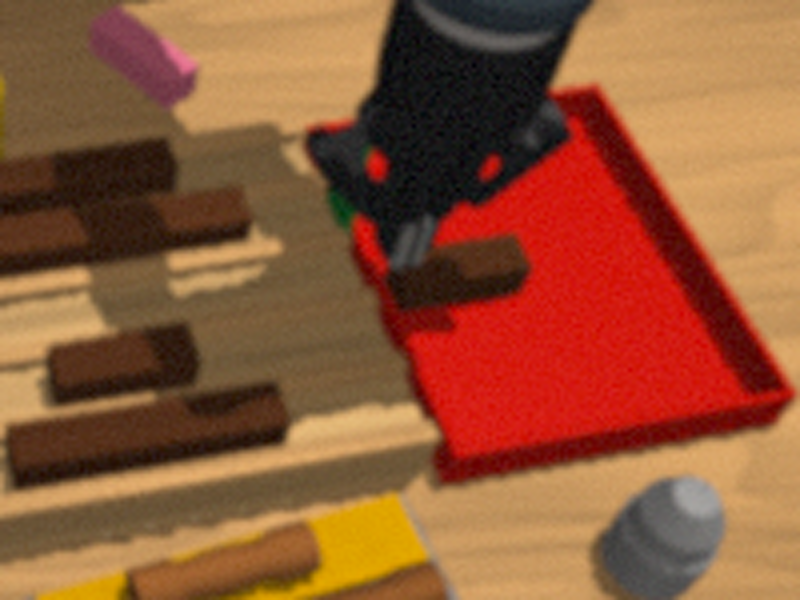

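The first blank lies in the bin at (460,270). Next I'll raise the tool, go behind the second blank in lane 4, lower it and push.

```bash
python3 -m jog '[[0,0,-0.25,0,0,0],[0,0,-0.25,0,0,0],[-0.043,-0.243,0,0,0,0],[-0.043,-0.243,0,0,0,0],[-0.043,-0.243,0,0,0,0],[-0.043,-0.243,0,0,0,0],[-0.043,-0.243,0,0,0,0],[-0.044,-0.243,0,0,0,0],[0,0,0,0,0,0],[0,0,0,0,0,0]]' -1
python3 - <<'E'
from h import *
im=img("scene");W=world(im)
for n in("blank_70a",):
  for d in robot.silhouettes("scene",n):
    p=W[d["pixels"]&(im["range_z"]>0)]
    print(round(d["confidence"],2),p.mean(0).round(1),np.percentile(p,5,axis=0).round(1),np.percentile(p,95,axis=0).round(1))
E
```

```text
time: 6.33
eef_pos: [615.4, -8.9, 118.7]
eef_rot: [-3.142, 0.0, -3.036]
contact_force: [0.4, 0.5, -0.3]
grip_width: 0.4
finger_force: 0.0
0.66 [548.4 244.8  22.5] [516.4 211.9   5.8] [561.1 279.1  30.7]
0.28 [598.   74.6  33.7] [482.7 -48.7  13.4] [679.2 184.7  41.6]
```

```bash
python3 -m jog '[[0,0,0.15,0,0,0],[0,0,0.15,0,0,0],[0,0,0.1,0,0,0],[0,0,0.1,0,0,0],[0,0,0,0,0,0],[0,0,0,0,0,0]]' -1
```

```text
time: 6.93
eef_pos: [614.0, -4.4, 43.0]
eef_rot: [3.141, -0.002, -3.029]
contact_force: [0.1, -0.3, 0.9]
grip_width: -0.3
finger_force: 0.0
```

```bash
python3 -m jog '[[0,0.07,0,0,0,0],[0,0.07,0,0,0,0],[0,0.07,0,0,0,0],[0,0.07,0,0,0,0],[0,0.08,0,0,0,0],[0,0.08,0,0,0,0],[0,0.08,0,0,0,0],[0,0.08,0,0,0,0],[0,0.08,0,0,0,0],[0,0.08,0,0,0,0]]' -1
```

```text
time: 7.77
eef_pos: [603.5, 108.1, 44.9]
eef_rot: [-3.14, 0.002, -3.031]
contact_force: [0.5, -4.4, 5.9]
grip_width: -0.3
finger_force: 3.1
```

```bash
python3 -m jog '[[0,0.08,0,0,0,0],[0,0.08,0,0,0,0],[0,0.08,0,0,0,0],[0,0.08,0,0,0,0],[0,0.08,0,0,0,0],[0,0.08,0,0,0,0],[0,0.08,0,0,0,0],[0,0.08,0,0,0,0],[0,0.07,0,0,0,0],[0,0,0,0,0,0],[0,0,0,0,0,0]]' -1
```

```text
time: 8.68
eef_pos: [590.2, 214.0, 43.3]
eef_rot: [-3.141, -0.001, -3.029]
contact_force: [0.3, -0.9, 0.1]
grip_width: 0.0
finger_force: 0.0
```

```bash
python3 -m jog '[[0,0,-0.2,0,0,0],[0,0,-0.25,0,0,0],[0,0,-0.25,0,0,0],[0,0,-0.25,0,0,0],[0,0,-0.25,0,0,0],[0,0,0,0,0,0],[0,0,0,0,0,0],[0,0,0,0,0,0]]' -1
python3 - <<'E'
from h import *
im=img("scene");W=world(im)
cv2.imwrite("pics/s4.png",cv2.resize(im["color"][120:330,110:450,::-1],(800,494),interpolation=cv2.INTER_CUBIC))
r=im["color"].astype(int)
for d in robot.silhouettes("scene","blank_70a"):
    p=W[d["pixels"]&(im["range_z"]>0)]
    print(round(d["confidence"],2),p.mean(0).round(1),np.percentile(p,5,axis=0).round(1),np.percentile(p,95,axis=0).round(1))
E
```

```text
time: 9.35
eef_pos: [590.6, 212.6, 223.3]
eef_rot: [-3.141, -0.0, -3.032]
contact_force: [-0.6, 0.3, -0.3]
grip_width: 0.1
finger_force: 0.0
0.73 [551.6 243.7  24.3] [537.6 211.9   9.7] [561.2 276.8  30.7]
```

View pics/s4.png

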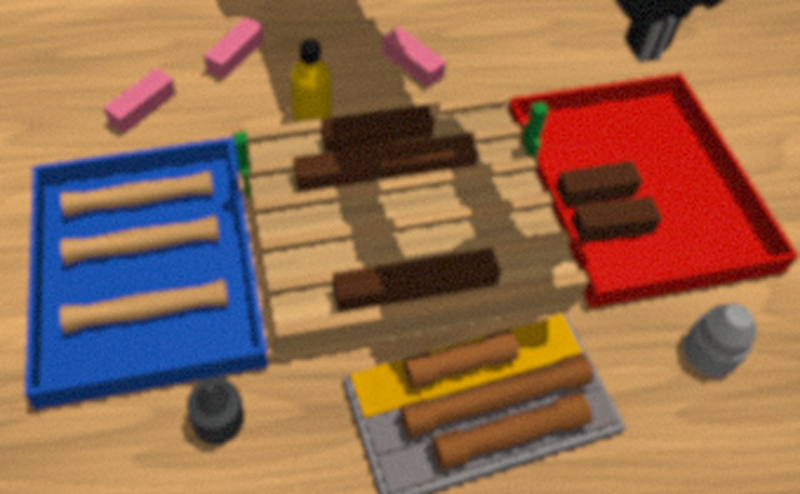

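Both 70 blanks lie flat in the red bin at (598,184) and (615,217). The other three blanks and the three bystanders stand where they were, and the arm is clear. I'm handing the job in.

```bash
python3 -c "
from station import robot
print(robot.close_job())"
```

```text
the job is handed in; nothing more can be done
None
```

I pushed both 70 mm blanks (the only ones shorter than the 85 mm sample) into the red scrap bin, left everything else in place, and handed the job in at about 9.4 s; no verdict came back.

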